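Hold the bag clip open over the menu card

TASK

Squeeze the tails of the green spring clip, lift it out of its cradle on the turntable, and hold it upright and wide open astride the middle of the yellow card's top edge, one jaw each side, tips about 2 cm below the edge, the clip not touching the card, so I can slip a shopping list in. Finish still holding it squeezed open in the air like that. Do not shove the card stand, and leave the flask, snack box, saucer and spoon where they are.

Things in the scene. Friction and masses are not known exactly. Their poses are not given: they have to be found in the camera images.
- clip: Green spring clip, 92 mm tall, about 70 g, tails up, jaws down. Origin at the pivot; z up, x along its steel cross pin (58 long, 10 wide, 8 mm high), y from tail to tail; symmetric (x, y and -x, -y alike). Squeezing the tails together along y opens the jaws. The pin ends rest in the cradle's notches; it lifts straight up out of them.
- clip_tails (a point): Where to squeeze: centre line, 34 mm above the pivot; axes as the clip's. Flat tails 24 mm wide (x), 4 mm thick, up to 50 mm above the pivot. Released they lean apart in a V: 45 mm over their outsides here, 53 mm at the top. At the stop they are upright and parallel, 22 mm over their outsides. Takes 6 N at first, 10 N at the stop; a firmer grip just presses on the stop.
- clip_tips (a point): Centre line, 38 mm below the pivot, midway between the open jaw tips; axes as the clip's. Jaws 30 mm wide (x). Released they are shut and reach 40 mm below the pivot; squeezed to the stop the tips are 25 mm apart inside, 33 mm over their outsides, 38 mm below the pivot.
- turntable: White turntable organizer, foot fixed to the worktop; origin at the middle of its underside, z up. Its tray (240 mm across, top 22 mm above the worktop) turns stiffly. Three small pots up to 72 mm high stand on the tray's -x half, the clip's cradle on its +x half.
- cradle (a point): Where the clip's pivot sits at the start: 50 mm from the turntable's centre along its +x, 76 mm above the worktop. Two grey posts, 37 mm apart, with open notches hold the pin ends; the posts reach only 4 mm above the pivot, and the jaws have room to open between them.
- clip_left (a joint): Opening angle of the arm whose tail is at the clip's +y: 0 shut, 0.30 rad at the stop (fully squeezed). Its spring always pushes it shut. The two arms are geared to open equally.
- clip_right (a joint): Opening angle of the other arm, 0 shut to 0.30 rad at the stop.
- card_stand: Loose wooden foot (70 mm along x, 170 mm along y, 24 mm high, about 0.7 kg with the card) carrying a stiff upright yellow card with a red band along its top: 4 mm thick (x), 150 mm wide (y), top edge 150 mm above the worktop. Origin at the middle of the underside, z up, x across the card's faces, y along the card.
- card_top (a point): Middle of the card's top edge; axes as the stand's.
- flask: Orange insulated flask with a black flip-top lid, 70 mm across, 204 mm tall, origin at the middle of its underside. Leave it alone.
- snack_box: Clear snack box with lid, 116 x 166 x 63 mm, origin at the middle of its underside. Leave it alone.
- saucer: Grey saucer, 120 mm across, 18 mm high, origin at the middle of its underside. Leave it alone.
- spoon: Small bamboo spoon, 140 mm long, lying beside the saucer. Leave it alone.
Mind the look-alikes: they are no part of the job. Of the things like the clip, leave any that is red; of the rest the smaller one is meant.

How it is judged (in metres and radians):
On the way:
1. the clip is squeezed open and lifted clear of its cradle (height (world z) of clip above 0.13 m and value of joint clip_left above 0.15 rad and contact force between the fingers and clip above 2 N and contact force between clip and turntable below 0.1 N), for 0.2 s.
At the end, for the whole second after the job is handed in: Fingers hold the clip open (arms over 0.2 rad), upright and square to the card within 0.3 rad, still; tips 10 to 34 mm below the edge, within 10 mm of the card's plane and 30 mm of mid edge; clip touching neither card nor turntable; stand upright, within 15 mm of its start (value of joint each of clip_left, clip_right above 0.2 rad and contact force between the fingers and clip above 2 N and contact force between clip and card_stand below 0.3 N and contact force between clip and turntable below 0.3 N and x of clip_tips in the frame of card_top between -0.01 and 0.01 m and y of clip_tips in the frame of card_top between -0.03 and 0.03 m and z of clip_tips in the frame of card_top between -0.034 and -0.01 m and angle between the y axis of clip and the x axis of card_stand, either way round below 0.3 rad and angle between clip's own z axis and vertical below 0.3 rad and linear speed of clip below 0.02 m/s and angle between card_stand's own z axis and vertical below 0.05 rad and distance of card_stand from where it was at the start of the episode below 0.015 m); the arm keeps its last pose, push and grip.
It fails at once if the card stand is shoved (15 mm) or tipped (distance of card_stand from where it was at the start of the episode above 0.015 m or angle between card_stand's own z axis and vertical above 0.15 rad).
It fails at once if flask, snack box, saucer or spoon moved by more than 20 mm (distance of any of flask, snack_box, saucer, spoon from where it was at the start of the episode above 0.02 m).
It also fails if it takes over 38 s, if anything falls off the work surface, if the arm or the gripper's body presses on something with over 40 N, if the wrist force passes 120 N, or if a joint passes its speed limit or range.

ROBOT

A 6-joint arm with a two-finger parallel gripper is mounted at the origin on the work surface. World frame = base frame: x ahead of the robot, y to its left, z up, the work surface at z = 0. Lengths are in mm, angles in rad, forces in N, time in s.
With the tool pointing down it reaches from about 275 to 750 mm from the base axis. Payload 10.2 kg.
Tool frame: the origin (TCP) lies at the very end of the fingers, on their centre line; the grasp point (between the pads) lies 19 mm behind it; x points along the fingers, z is the direction in which the jaws open and shut, and the axes are right-handed (so a half turn about x gives the same grasp; the last joint's range is limited). The gripper opens to 85 mm and grips with 20 to 120 N. Pads are 22 mm wide; open, the fingers measure 114 mm over their backs; the gripper's body (76 mm by 85 mm) begins 54 mm behind the grasp point. The pads swing forward as they close: fully open they stand 13 mm farther back than shut.
Start: joints at [0.984, 0.313, 1.498, -0, 1.331, -0.223], TCP at [186.823, 490.641, 231.294] pointing down, gripper open.
Joint ranges: [-2.94, 2.94], [-0.97, 2.17], [0.19, 2.56], [-1.23, 4.37], [0.02, 3.11], [-2.88, 2.88]. Speed limits (rad/s): [2.39, 2.39, 3.01, 3.14, 3.14, 3.14].

INTERFACE

Orientations are given as a unit quaternion [w, x, y, z].
In Python, from rig import sense, vision, job gives the robot as it stands. The module is installed in compiled form; this text tells all that it offers.
- The arm moves only by the shell command python3 -m pendant 'ROWS' [FORCE]. ROWS is JSON, a list of rows, each a list of 7 numbers: the turn, a rotation vector about the tool's x, y, z in rad, then the shift along the tool's x, y, z in cm, then the opening, from 0 (shut) to 1 (fully open). A call has exactly 5 rows; each row is the pose to reach, as a shift and turn from the pose commanded when the call began, along the tool's axes at that moment; what a row does not reach only later rows make up. A row lasts 1/8 s, in which the tool goes at most 62.5 mm and 10.7 degrees, less where a joint would pass 70% of its speed; a pose out of reach is approached as far as the arm can. A call with a gripper value outside its range is refused whole. The fingers move at their own pace and stop on an object; FORCE is the grip in N (left out, the last holds). Time passes only in rows, so rows that repeat a pose let the fingers close, or fill a call up. It gives the time, the measured TCP pose, the force and the opening at its end, in the units of the state.
- sense(): the state, without advancing time (a new reading comes with each control period).
- vision.capture(name): name is "scene" or "top"; returns the picture (384x512x3 uint8, red, green, blue); there is no depth.
- vision.calibration(name): a dict with "K" (3x3 intrinsics, pixels), "extrinsics" (4x4, takes a point from camera to world coordinates). Camera axes: x right, y up, looking along -z (the intrinsics and any distortion apply to the point x, -y, -z); pixel columns grow to the right and rows downward; lengths in mm; the calibration is good to about 2 mm. A picture is of the moment at which its call begins. calibration takes no time and is no camera call.
- job.finish_job(): hands the job in, once; it reports no verdict.
The state is a dict: "time_s": time; "joints": joint angles; "dq": joint speeds; "tau": joint torques, N m; "eef_pos": TCP position; "ee_rot": TCP orientation; "force": force on the tool from outside, world axes, zero at the start; "wrist_torque": the same for the moment, N m; "grip_width": opening from 0.0 (shut) to 1.0 (fully open).
Only numpy, scipy, OpenCV 4.12 (cv2) and the standard library are available. Lean on these libraries where they do the work, as an engineer would, in place of code of your own. Each camera call takes 0.05 s, during which the arm holds its last target.

## Working session

There is one attempt and no reset: what is moved stays moved. The work goes in short steps, Python scripts to look and compute and a shell command to move; the robot and the scene stay as the last step left them, time stands still between calls to the robot, and variables do not carry over. Pictures are saved under pics/ and viewed, and the job is handed in when it is done.

```bash
mkdir -p pics
python3 - <<'E'
from rig import sense, vision, job
import cv2,numpy as np
np.set_printoptions(suppress=True,precision=4)
for n in ("scene","top"):
    im=vision.capture(n); cv2.imwrite(f"pics/{n}0.png",im[...,::-1]); 
    c=vision.calibration(n); print(n,c)
print(sense())
E
```

```text
scene {'K': array([[370.3226,   0.    , 250.2934],
       [  0.    , 370.3226, 187.5467],
       [  0.    ,   0.    ,   1.    ]]), 'extrinsics': array([[  -0.2541,   -0.7422,    0.6202, 1323.4801],
       [   0.9672,   -0.1964,    0.1612,  140.1755],
       [   0.0022,    0.6408,    0.7677,  975.4393],
       [   0.    ,    0.    ,    0.    ,    1.    ]])}
top {'K': array([[409.786 ,   0.    , 251.151 ],
       [  0.    , 409.786 , 183.5811],
       [  0.    ,   0.    ,   1.    ]]), 'extrinsics': array([[  -0.016 ,    0.981 ,   -0.1935,  373.8238],
       [  -0.9998,   -0.0144,    0.01  ,  -32.1083],
       [   0.007 ,    0.1937,    0.981 , 1513.4601],
       [   0.    ,    0.    ,    0.    ,    1.    ]])}
{'time_s': 0.1, 'joints': array([ 0.9836,  0.3134,  1.4983, -0.    ,  1.331 , -0.2234]), 'dq': array([-0.0004, -0.0003, -0.0013,  0.0009,  0.0007,  0.0007]), 'tau': array([  0.0019, -41.2897, -26.014 ,  -0.0003,   0.003 ,   0.    ]), 'eef_pos': array([186.7172, 490.4499, 230.8169]), 'ee_rot': array([ 0.5818, -0.4014,  0.5826,  0.4011]), 'force': array([-0.2769,  1.6417, -0.294 ]), 'wrist_torque': array([ 0.004 , -0.0378, -0.0314]), 'grip_width': 1.0009688775249508}
```

View pics/scene0.png

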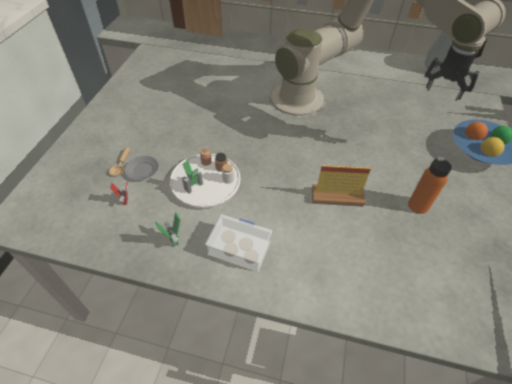

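View pics/top0.png

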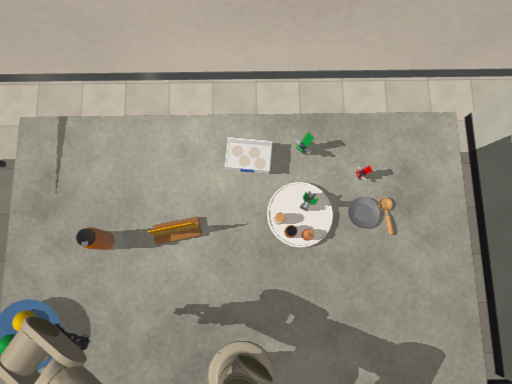

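The clip in its cradle is on the turntable, at about (309,199) in top and (193,175) in scene. The card is at (177,229) in top and (342,180) in scene. The decoys are a larger green clip and a red clip. I'll zoom in on the clip and the card next.

Run:
```python
import cv2,numpy as np
def z(n,x0,y0,w,h,k): 
    im=cv2.imread(f"pics/{n}0.png")[y0:y0+h,x0:x0+w]; return cv2.resize(im,None,fx=k,fy=k,interpolation=cv2.INTER_CUBIC)
a=z("top",260,175,80,80,5); b=z("scene",165,145,80,65,5)
c=z("top",140,205,80,60,5); d=z("scene",300,155,80,60,5)
cv2.imwrite("pics/z1.png",np.hstack([a[:325],b])); cv2.imwrite("pics/z2.png",np.hstack([c,d]))
```

```text
(no output)
```

View pics/z1.png

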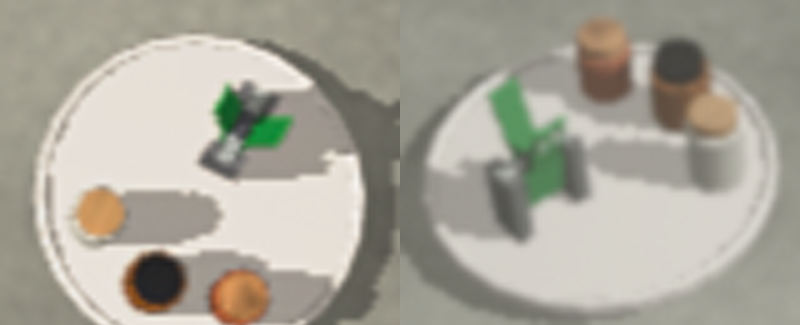

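View pics/z2.png

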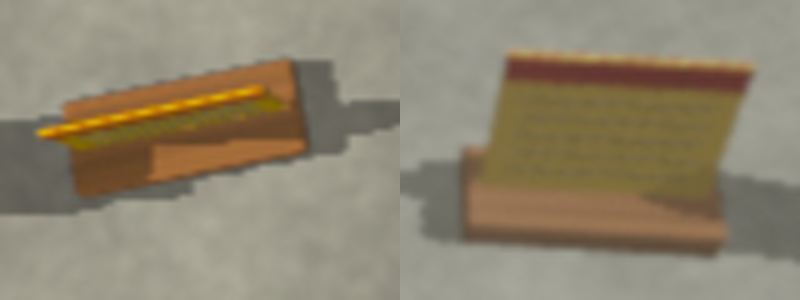

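```bash
cat > h.py <<'E'
import numpy as np,cv2
from rig import vision
np.set_printoptions(suppress=True,precision=3)
C={n:vision.calibration(n) for n in("scene","top")}
def proj(n,P):
    K,E=C[n]["K"],C[n]["extrinsics"]; P=np.atleast_2d(P)
    p=(P-E[:3,3])@E[:3,:3]; p=p*[1,-1,-1]; q=p@K.T; return q[:,:2]/q[:,2:]
def ray(n,uv):
    K,E=C[n]["K"],C[n]["extrinsics"]; d=np.linalg.inv(K)@[uv[0],uv[1],1]; return E[:3,3],E[:3,:3]@(d*[1,-1,-1])
def at(n,uv,z):
    o,d=ray(n,uv); return o+d*(z-o[2])/d[2]
E
python3 - <<'E'
from h import *
# card
for n,a,b in (("top",(148,231.4),(193,222.8)),("scene",(321.4,165.6),(370.4,168.4))):
    A,B=at(n,a,150),at(n,b,150); print(n,A,B,(A+B)/2,np.linalg.norm(A-B),np.degrees(np.arctan2(*(A-B)[1::-1])))
# tray: white mask
for n,box in (("top",(255,170,90,90)),("scene",(155,140,95,75))):
    im=cv2.imread(f"pics/{n}0.png"); x,y,w,h=box; s=im[y:y+h,x:x+w].astype(int)
    m=((s.min(2)>190)).astype(np.uint8)
    cs,_=cv2.findContours(m,cv2.RETR_EXTERNAL,cv2.CHAIN_APPROX_NONE); c=max(cs,key=cv2.contourArea)
    c=cv2.convexHull(c)[:,0]+[x,y]
    P=np.array([at(n,u,22)[:2] for u in c])
    (cx,cy),r=cv2.minEnclosingCircle(P.astype(np.float32)); print(n,cx,cy,r,len(P))
for n,u in (("top",(218/5+260,162/5+175)),("top",(258/5+260,92/5+175)),("scene",(508-400,168),),("scene",(575-400,143))):
    if n=="scene": u=(u[0]/5+165,u[1]/5+145)
    print(n,at(n,u,80))
E
```

```text
top [486.504 297.89  150.   ] [512.706 149.459 150.   ] [499.605 223.675 150.   ] 150.72642896405688 100.01078121853692
scene [516.583 154.721 150.   ] [490.086 300.239 150.   ] [503.335 227.48  150.   ] 147.9109550356713 -79.68013164374821
top 552.4531860351562 -221.90969848632812 119.81499481201172 36
scene 570.7924194335938 -209.600341796875 111.77407836914062 18
top [ 568.24  -230.416   80.   ]
top [ 617.908 -260.906   80.   ]
scene [ 616.292 -255.195   80.   ]
scene [ 584.861 -220.901   80.   ]
```

Run:
```python
import cv2,numpy as np
def z(n,x0,y0,w,h,k): 
    im=cv2.imread(f"pics/{n}0.png")[y0:y0+h,x0:x0+w]; im=cv2.resize(im,None,fx=k,fy=k,interpolation=cv2.INTER_NEAREST)
    for i in range(0,w,5): cv2.putText(im,str(x0+i),(i*k,8),0,.3,(0,0,255)); cv2.line(im,(i*k,0),(i*k,h*k),(120,120,255),1)
    for i in range(0,h,5): cv2.putText(im,str(y0+i),(0,i*k+8),0,.3,(0,0,255)); cv2.line(im,(0,i*k),(w*k,i*k),(120,120,255),1)
    return im
cv2.imwrite("pics/z3.png",np.hstack([z("top",295,185,28,30,14),z("scene",178,155,28,30,14)]))
```

```text
(no output)
```

View pics/z3.png

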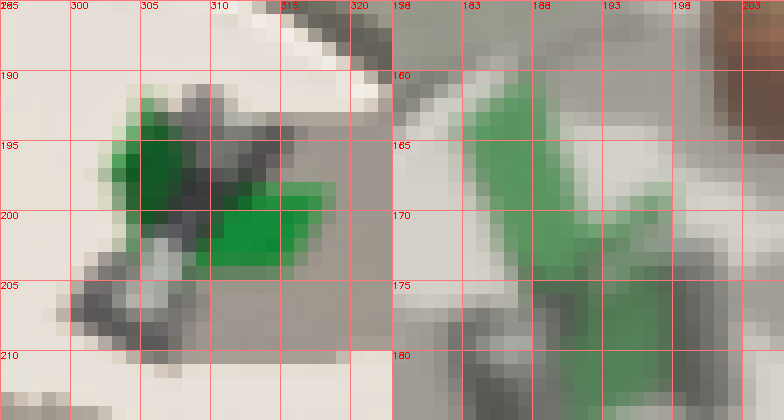

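```bash
cat > fit.py <<'E'
from h import *
from scipy.optimize import minimize,differential_evolution
S=8
def tail(s,x,y,yaw,zp=76,z0=10):
    # local: outer y=22.5 at z 34, 26.5 at z 50
    pts=[]
    for xx in(-12,12):
        for zz in(z0,50):
            yo=22.5+(zz-34)*.25
            for t in(0,4.1): pts.append([xx,s*(yo-t),zz+(t-2)*-.25*0])
    P=np.array(pts); c,sn=np.cos(yaw),np.sin(yaw)
    return np.c_[x+c*P[:,0]-sn*P[:,1],y+sn*P[:,0]+c*P[:,1],zp+P[:,2]]
box={"top":(296,184,28,28),"scene":(176,154,30,20)}
obs={}
for n,(x0,y0,w,h) in box.items():
    s=cv2.imread(f"pics/{n}0.png")[y0:y0+h,x0:x0+w].astype(float)
    g=s[...,1]-np.maximum(s[...,0],s[...,2]); obs[n]=np.clip(g/ (60. if n=="top" else 40.),0,1)
def render(n,p,off):
    x0,y0,w,h=box[n]; m=np.zeros((h*S,w*S),np.uint8)
    for s in(1,-1):
        q=proj(n,tail(s,*p))+off; q=((q-[x0,y0]+.5)*S-.5)
        cv2.fillConvexPoly(m,cv2.convexHull(np.round(q).astype(np.int32)),1)
    return cv2.resize(m.astype(np.float32),(w,h),interpolation=cv2.INTER_AREA)
def cost(v,ns):
    return sum(((render(n,v[:3],0)-obs[n])**2).sum() for n in ns)
if __name__=="__main__":
    for ns in(["top"],["scene"],["top","scene"]):
        r=differential_evolution(cost,[(570,620),(-265,-220),(0,np.pi)],args=(ns,),seed=1,maxiter=60)
        print(ns,r.x[:2],np.degrees(r.x[2]),r.fun,np.hypot(r.x[0]-552.5,r.x[1]+222))
    np.save("p.npy",r.x)
    o=[]
    for n in("top","scene"):
        x0,y0,w,h=box[n];im=cv2.imread(f"pics/{n}0.png")[y0:y0+30,x0:x0+30];im=cv2.resize(im,(390,390),interpolation=0)
        for s in(1,-1):
            q=(proj(n,tail(s,*r.x))-[x0,y0]+.5)*13; cv2.polylines(im,[cv2.convexHull(np.round(q).astype(np.int32))],1,(0,0,255))
        o.append(im)
    cv2.imwrite("pics/fit.png",np.hstack(o))
E
python3 fit.py
```

```text
['top'] [ 596.809 -248.35 ] 151.25714360813924 17.846065538194445 51.551450161366674
['scene'] [ 601.733 -245.351] 141.20197452249056 9.495126953125 54.48988734619065
['top', 'scene'] [ 598.416 -246.618] 143.86094164883573 36.72472113715278 52.099096765527946
```

View pics/fit.png

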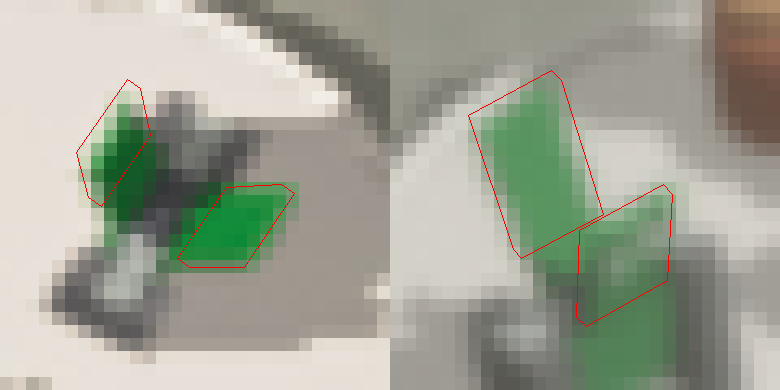

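Run:
```python
import fit
from fit import *
fit.S=16
def rend(n,p,z0):
    x0,y0,w,h=box[n]; m=np.zeros((h*S,w*S),np.uint8)
    for s in(1,-1):
        q=((proj(n,tail(s,*p,z0=z0))-[x0,y0]+.5)*S-.5)
        cv2.fillConvexPoly(m,cv2.convexHull(np.round(q).astype(np.int32)),1)
    return cv2.resize(m.astype(np.float32),(w,h),interpolation=cv2.INTER_AREA)
for z0 in(0,5,10):
  def c2(v): return ((rend("top",v[:3],z0)-obs["top"])**2).sum()+((rend("scene",[v[3],v[4],v[2]],z0)-obs["scene"])**2).sum()
  r=differential_evolution(c2,[(580,615),(-260,-230),(1.9,3.1),(580,615),(-260,-230)],seed=1,maxiter=60)
  print(z0,r.x,np.degrees(r.x[2]),r.fun)
```

```text
0 [ 597.405 -248.284    2.592  600.001 -244.294] 148.52640756515683 19.190492621527774
5 [ 597.428 -248.202    2.579  600.278 -244.419] 147.767623013602 22.77535590277778
10 [ 597.633 -247.976    2.53   601.415 -245.002] 144.96960237412216 30.80787543402778
```

```bash
cat >> h.py <<'E'
from rig import sense
from scipy.spatial.transform import Rotation as R
def cur():
    s=sense(); q=s["ee_rot"]; return s,s["eef_pos"],R.from_quat([q[1],q[2],q[3],q[0]])
def goto(pos,zyaw_deg):
    """shift (tool cm) and rotvec to have tool x down, tool z at world yaw (mod 180 -> both)"""
    s,p,r=cur(); M=r.as_matrix()
    print("t",s["time_s"],"p",p,"zyaw",np.degrees(np.arctan2(M[1,2],M[0,2])),"tilt",M[:,0],"j",s["joints"],"F",s["force"],"g",s["grip_width"])
    sh=r.inv().apply(np.array(pos)-p)/10
    for k in(0,180):
        a=np.radians(zyaw_deg+k); z=np.array([np.cos(a),np.sin(a),0]);x=np.array([0,0,-1.]);y=np.cross(z,x)
        T=R.from_matrix(np.c_[x,y,z]); print(" turn",(r.inv()*T).as_rotvec(),"shift cm",sh)
E
python3 - <<'E'
from h import *
goto([598.7,-246.3,200],59)
goto([501.5,225.6,230],10)
E
```

```text
t 0.1 p [186.717 490.45  230.817] zyaw 69.15467771330819 tilt [-0.001 -0.001 -1.   ] j [ 0.984  0.313  1.498 -0.     1.331 -0.223] F [-0.277  1.642 -0.294] g 1.0009688775249508
 turn [ 0.177 -0.001 -0.   ] shift cm [  3.126 -64.719 -54.189]
 turn [-2.964  0.    -0.002] shift cm [  3.126 -64.719 -54.189]
t 0.1 p [186.717 490.45  230.817] zyaw 69.15467771330819 tilt [-0.001 -0.001 -1.   ] j [ 0.984  0.313  1.498 -0.     1.331 -0.223] F [-0.277  1.642 -0.294] g 1.0009688775249508
 turn [ 1.032 -0.001  0.   ] shift cm [  0.087 -38.842 -13.55 ]
 turn [-2.109 -0.    -0.001] shift cm [  0.087 -38.842 -13.55 ]
```

```bash
python3 -m pendant '[[0.01,0,0,0,-3.5,-3,1],[0.02,0,0,0,-8,-6.7,1],[0.035,0,0,0,-12.5,-10.5,1],[0.05,0,0,0,-17,-14.2,1],[0.06,0,0,0,-21.5,-18,1]]' 20
python3 -m pendant '[[0.01,0,0,0,-4.3,-3.6,1],[0.02,0,0,0,-8.6,-7.2,1],[0.035,0,0,0,-12.9,-10.8,1],[0.05,0,0,0,-17.2,-14.4,1],[0.06,0,0,0,-21.5,-18,1]]' 20
python3 - <<'E'
from h import *
goto([598.7,-246.3,200],59)
E
```

```text
time_s: 0.72
eef_pos: [324.2, 244.2, 231.2]
ee_rot: [0.594, -0.384, 0.594, 0.384]
force: [0.7, 1.3, -0.2]
grip_width: 0.999
time_s: 1.35
eef_pos: [446.1, -8.4, 231.2]
ee_rot: [0.605, -0.365, 0.605, 0.366]
force: [0.8, 0.6, 0.5]
grip_width: 1.001
t 1.35 p [446.066  -8.409 231.207] zyaw 62.240007932926034 tilt [-0.  0. -1.] j [-0.283  0.138  1.719  0.     1.285 -1.369] F [0.807 0.635 0.501] g 1.0006004127251564
 turn [ 0.057  0.    -0.   ] shift cm [  3.116 -24.587 -13.942]
 turn [-3.085  0.     0.   ] shift cm [  3.116 -24.587 -13.942]
```

```bash
python3 -m pendant '[[0.01,0,0,0.5,-5,-2.9,1],[0.03,0,0,1.2,-10.2,-5.8,1],[0.045,0,0,2,-15.4,-8.8,1],[0.057,0,0,2.7,-20.5,-11.6,1],[0.057,0,0,3.1,-24.6,-13.9,1]]' 20
python3 - <<'E'
from h import *
goto([598.7,-246.3,200],59)
for n in("scene","top"): cv2.imwrite(f"pics/{n}1.png",vision.capture(n)[...,::-1])
def z(n,x0,y0,w,h,k): 
    im=cv2.imread(f"pics/{n}1.png")[y0:y0+h,x0:x0+w]; return cv2.resize(im,None,fx=k,fy=k,interpolation=cv2.INTER_CUBIC)
cv2.imwrite("pics/z4.png",np.hstack([z("top",265,165,80,80,5),z("scene",155,100,80,80,5)]))
E
```

```text
time_s: 1.98
eef_pos: [599.3, -245.9, 199.1]
ee_rot: [0.615, -0.348, 0.616, 0.348]
force: [0.4, 1.1, 0.6]
grip_width: 0.992
t 1.975 p [ 599.327 -245.912  199.112] zyaw 58.961378302311466 tilt [-0.001  0.001 -1.   ] j [-0.57   0.613  1.128  0.     1.402 -1.599] F [0.423 1.078 0.561] g 0.99175474529409
 turn [-0.001  0.    -0.001] shift cm [-0.089  0.034 -0.066]
 turn [ 3.141 -0.002 -0.   ] shift cm [-0.089  0.034 -0.066]
```

View pics/z4.png

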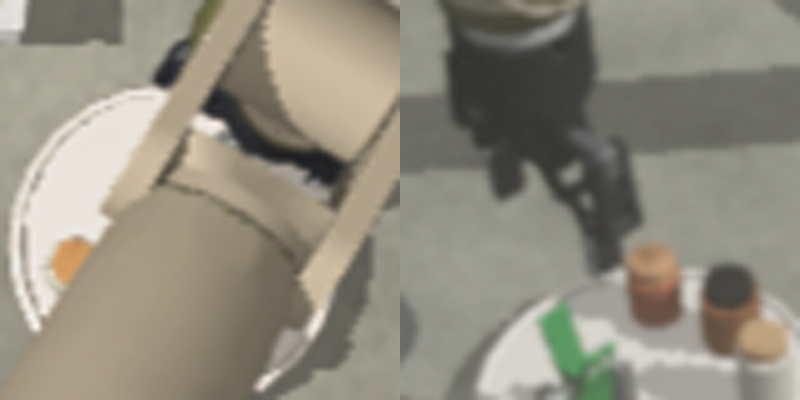

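Run:
```python
from h import *
s,p,r=cur(); Z=r.as_matrix()[:,2]
im=cv2.imread("pics/scene1.png")
k=9;x0,y0=160,115
im=cv2.resize(im[y0:y0+62,x0:x0+60],None,fx=k,fy=k,interpolation=cv2.INTER_CUBIC)
for d in(42.5,57):
  for up in(0,13):
    for sg in(1,-1):
        u=proj("scene",p+Z*d*sg+[0,0,up])[0]; print(d*sg,up,u); cv2.circle(im,tuple(np.round((u-[x0,y0]+.5)*k).astype(int)),3,(0,0,255) if up else (255,255,0),-1)
cv2.imwrite("pics/z5.png",im)
```

```text
42.5 0 [194.895 156.348]
-42.5 0 [177.389 142.013]
42.5 13 [194.392 153.201]
-42.5 13 [176.748 138.848]
57 0 [198.007 158.896]
-57 0 [174.523 139.666]
57 13 [197.53  155.754]
-57 13 [173.86  136.499]
```

View pics/z5.png

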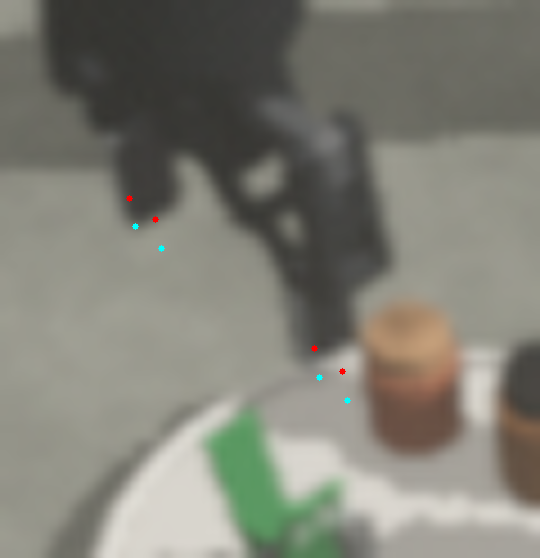

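Run:
```python
from h import *
goto([599.5,-245,91],59)
```

```text
t 2.075 p [ 599.223 -247.442  197.614] zyaw 58.83539128112665 tilt [-0.002  0.001 -1.   ] j [-0.572  0.616  1.127 -0.001  1.401 -1.599] F [ 0.738 -0.118 -0.231] g 1.0000159433023772
 turn [-0.003 -0.    -0.002] shift cm [10.662  0.077  0.228]
 turn [ 3.139 -0.004  0.001] shift cm [10.662  0.077  0.228]
```

```bash
python3 -m pendant '[[0,0,0,2,0,0.1,1],[0,0,0,4,0,0.1,1],[0,0,0,5,0,0.1,1],[0,0,0,5,0,0.1,1],[0,0,0,5,0,0.1,1]]' 30
python3 - <<'E'
from h import *
goto([599.5,-245,91],59)
cv2.imwrite("pics/scene2.png",vision.capture("scene")[...,::-1])
im=cv2.imread("pics/scene2.png")[130:195,155:225]
cv2.imwrite("pics/z6.png",cv2.resize(im,None,fx=8,fy=8,interpolation=cv2.INTER_CUBIC))
E
```

```text
time_s: 2.7
eef_pos: [599.6, -243.2, 151.3]
ee_rot: [0.616, -0.349, 0.615, 0.348]
force: [0.3, -0.4, 0.2]
grip_width: 1.002
t 2.7 p [ 599.58  -243.217  151.283] zyaw 59.023986165219746 tilt [ 0.001 -0.001 -1.   ] j [-0.566  0.646  1.2   -0.     1.295 -1.596] F [ 0.336 -0.436  0.203] g 1.0021235234997599
 turn [ 0.    -0.     0.001] shift cm [ 6.028 -0.076 -0.157]
 turn [-3.141 -0.002 -0.   ] shift cm [ 6.028 -0.076 -0.157]
```

View pics/z6.png

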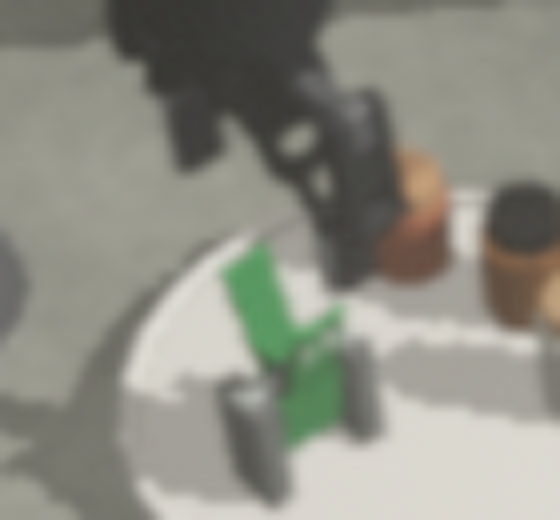

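Run:
```python
from h import *
for i in range(3):
    s=sense(); print(s["time_s"],s["eef_pos"],s["dq"]); vision.capture("scene") if i<2 else 0
```

```text
2.75 [ 599.597 -243.271  151.277] [-0.002  0.001  0.003 -0.001 -0.004  0.001]
2.8 [ 599.541 -243.273  151.137] [-0.002  0.003  0.003  0.     0.001 -0.   ]
2.85 [ 599.497 -243.29   150.996] [-0.003  0.002  0.003  0.001 -0.003  0.001]
```

```bash
python3 -m pendant '[[0,0,0,2,0,-0.15,1],[0,0,0,4,0,-0.15,1],[0,0,0,5.5,0,-0.15,1],[0,0,0,6,0,-0.15,1],[0,0,0,6,0,-0.15,1]]' 30
python3 - <<'E'
from h import *
cv2.imwrite("pics/scene3.png",vision.capture("scene")[...,::-1])
goto([599.5,-245,91],59)
im=cv2.imread("pics/scene3.png")[130:195,155:225]
cv2.imwrite("pics/z7.png",cv2.resize(im,None,fx=8,fy=8,interpolation=cv2.INTER_CUBIC))
E
```

```text
time_s: 3.48
eef_pos: [598.7, -244.5, 90.5]
ee_rot: [0.615, -0.348, 0.615, 0.348]
force: [0.3, 0.6, -0.1]
grip_width: 0.999
t 3.525 p [ 598.819 -244.64    90.965] zyaw 59.01586145351322 tilt [ 0.001 -0.001 -1.   ] j [-0.569  0.705  1.262  0.     1.174 -1.599] F [-0.211  0.201  0.225] g 0.9995129911830778
 turn [ 0.    -0.     0.001] shift cm [-0.003 -0.077  0.004]
 turn [-3.141 -0.002 -0.   ] shift cm [-0.003 -0.077  0.004]
```

View pics/z7.png

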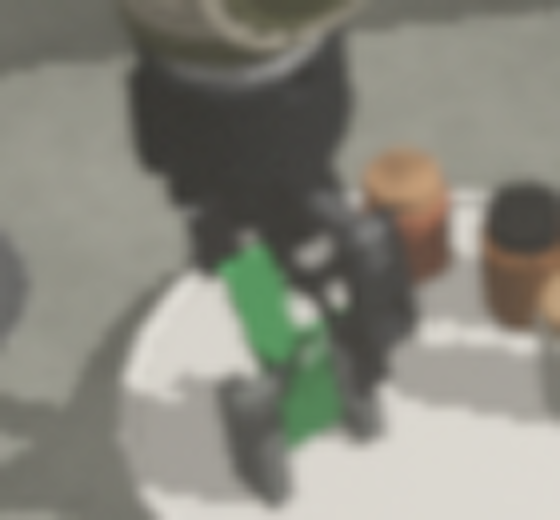

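The open fingers are astride the tails, with the left tail seen at zoom (250,290) between them. I'll close gradually and watch for side force.

```bash
python3 -m pendant '[[0,0,0,0,0,0,0.7],[0,0,0,0,0,0,0.6],[0,0,0,0,0,0,0.5],[0,0,0,0,0,0,0.5],[0,0,0,0,0,0,0.5]]' 30
python3 - <<'E'
from h import *
goto([599.5,-245,91],59); s,p,r=cur(); print("Ftool",r.inv().apply(s["force"]))
E
```

```text
time_s: 4.15
eef_pos: [599.1, -244.7, 91.8]
ee_rot: [0.616, -0.349, 0.615, 0.348]
force: [-1.0, 1.4, 6.9]
grip_width: 0.501
t 4.15 p [ 599.121 -244.741   91.829] zyaw 59.020204766951615 tilt [ 0.002 -0.001 -1.   ] j [-0.569  0.704  1.261  0.     1.174 -1.599] F [-1.047  1.357  6.899] g 0.5008847366285888
 turn [0.    0.    0.002] shift cm [ 0.083 -0.046 -0.003]
 turn [-3.141 -0.004  0.   ] shift cm [ 0.083 -0.046 -0.003]
Ftool [-6.903  1.579  0.625]
```

```bash
python3 -m pendant '[[0,0,0,-0.1,0,0,0.4],[0,0,0,-0.2,0,0,0.3],[0,0,0,-0.3,0,0,0.2],[0,0,0,-0.3,0,0,0.15],[0,0,0,-0.3,0,0,0.15]]' 30
python3 - <<'E'
from h import *
goto([599.5,-245,91],59); s,p,r=cur(); print("Ftool",r.inv().apply(s["force"]))
cv2.imwrite("pics/scene4.png",vision.capture("scene")[...,::-1])
im=cv2.imread("pics/scene4.png")[130:195,155:225]
cv2.imwrite("pics/z8.png",cv2.resize(im,None,fx=8,fy=8,interpolation=cv2.INTER_CUBIC))
E
```

```text
time_s: 4.78
eef_pos: [598.7, -245.7, 94.1]
ee_rot: [0.615, -0.349, 0.615, 0.347]
force: [-0.6, -5.7, 4.0]
grip_width: 0.251
t 4.775 p [ 598.736 -245.66    94.11 ] zyaw 59.013284211329264 tilt [ 0.001 -0.003 -1.   ] j [-0.569  0.701  1.259 -0.002  1.178 -1.599] F [-0.638 -5.688  3.98 ] g 0.25094479012968207
 turn [ 0.    -0.002  0.002] shift cm [ 0.311 -0.031  0.096]
 turn [-3.141 -0.004 -0.002] shift cm [ 0.311 -0.031  0.096]
Ftool [-3.967 -2.391 -5.211]
```

View pics/z8.png

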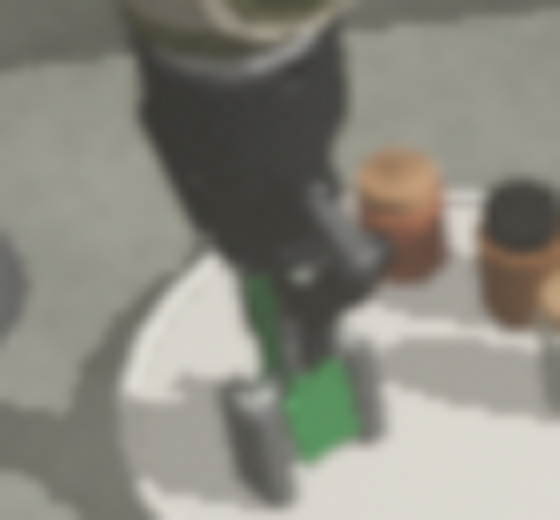

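Held at an opening of 0.25 (about 21 mm), which means the clip is at its stop. The view shows the jaws spread at zoom (325,410). Lifting now.

```bash
python3 -m pendant '[[0,0,0,-1,0,-0.1,0.15],[0,0,0,-2.5,0,-0.1,0.15],[0,0,0,-4.5,0,-0.1,0.15],[0,0,0,-6.5,0,-0.1,0.15],[0,0,0,-8.5,0,-0.1,0.15]]' 30
python3 -m pendant '[[0,0,0,-2,0,0,0.15],[0,0,0,-4,0,0,0.15],[0,0,0,-5.5,0,0,0.15],[0,0,0,-6,0,0,0.15],[0,0,0,-6,0,0,0.15]]' 30
python3 - <<'E'
from h import *
cv2.imwrite("pics/scene5.png",vision.capture("scene")[...,::-1])
goto([501.5,225.6,245],10.1)
im=cv2.imread("pics/scene5.png")[85:195,145:245]
cv2.imwrite("pics/z9.png",cv2.resize(im,None,fx=5,fy=5,interpolation=cv2.INTER_CUBIC))
E
```

```text
time_s: 5.45
eef_pos: [598.1, -244.9, 179.9]
ee_rot: [0.616, -0.348, 0.615, 0.348]
force: [-0.1, -0.4, -0.5]
grip_width: 0.248
time_s: 6.08
eef_pos: [598.0, -245.2, 238.1]
ee_rot: [0.615, -0.348, 0.615, 0.348]
force: [0.2, 0.5, -1.1]
grip_width: 0.253
t 6.125 p [ 597.831 -245.171  237.653] zyaw 59.01424310459958 tilt [-0.001  0.001 -1.   ] j [-0.57   0.588  1.071  0.     1.484 -1.6  ] F [ 0.845 -1.718 -0.742] g 0.25098160077490334
 turn [ 0.854 -0.    -0.001] shift cm [-0.694 32.496 35.4  ]
 turn [-2.288  0.001 -0.001] shift cm [-0.694 32.496 35.4  ]
```

View pics/z9.png

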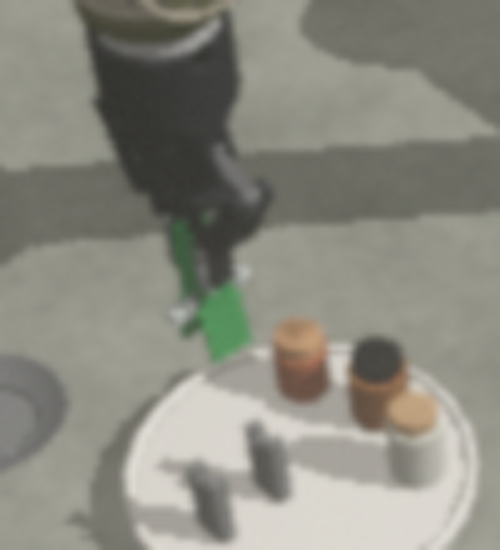

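```bash
python3 -m pendant '[[0.06,0,0,-0.1,2.5,2.7,0.15],[0.15,0,0,-0.2,6,6.5,0.15],[0.24,0,0,-0.3,9.5,10.3,0.15],[0.34,0,0,-0.5,13,14.1,0.15],[0.43,0,0,-0.7,16.5,17.9,0.15]]' 30
python3 - <<'E'
from h import *
goto([501.4,226,245],10.1)
E
```

```text
time_s: 6.75
eef_pos: [547.9, -5.3, 244.7]
ee_rot: [0.676, -0.208, 0.676, 0.208]
force: [0.9, 0.0, -0.3]
grip_width: 0.247
t 6.75 p [547.884  -5.312 244.68 ] zyaw 34.18994125648626 tilt [-0.001  0.    -1.   ] j [-0.224  0.355  1.404  0.     1.383 -0.82 ] F [ 0.866  0.01  -0.256] g 0.2471413263555219
 turn [ 0.42  -0.001 -0.001] shift cm [-0.017 21.746  9.153]
 turn [-2.721  0.001 -0.001] shift cm [-0.017 21.746  9.153]
```

```bash
python3 -m pendant '[[0.09,0,0,0,4.6,1.9,0.15],[0.19,0,0,0,9.4,4,0.15],[0.29,0,0,0,14.2,6,0.15],[0.38,0,0,0,18.5,7.8,0.15],[0.42,0,0,0,21.7,9.1,0.15]]' 30
python3 -m pendant '[[0,0,0,0,0,0,0.15],[0,0,0,0,0,0,0.15],[0,0,0,0,0,0,0.15],[0,0,0,0,0,0,0.15],[0,0,0,0,0,0,0.15]]' 30
python3 - <<'E'
from h import *
goto([501.4,226,245],10.1)
for n in("scene","top"): cv2.imwrite(f"pics/{n}6.png",vision.capture(n)[...,::-1])
def z(n,x0,y0,w,h,k): 
    im=cv2.imread(f"pics/{n}6.png")[y0:y0+h,x0:x0+w]; return cv2.resize(im,None,fx=k,fy=k,interpolation=cv2.INTER_CUBIC)
cv2.imwrite("pics/z10.png",np.hstack([z("top",140,180,60,80,6),z("scene",300,100,70,80,6)[:480]])[:, :790])
E
```

```text
time_s: 7.38
eef_pos: [500.4, 225.3, 244.6]
ee_rot: [0.704, -0.063, 0.705, 0.063]
force: [0.9, -0.0, -0.2]
grip_width: 0.249
time_s: 8.0
eef_pos: [501.4, 223.2, 245.3]
ee_rot: [0.704, -0.063, 0.704, 0.063]
force: [0.2, -0.1, -0.6]
grip_width: 0.254
t 8.0 p [501.399 223.164 245.298] zyaw 10.278677826778832 tilt [-0. -0. -1.] j [ 0.205  0.356  1.401 -0.     1.384  0.026] F [ 0.164 -0.053 -0.586] g 0.25425241270381044
 turn [ 0.003 -0.     0.   ] shift cm [0.03  0.279 0.051]
 turn [-3.138 -0.    -0.   ] shift cm [0.03  0.279 0.051]
```

View pics/z10.png

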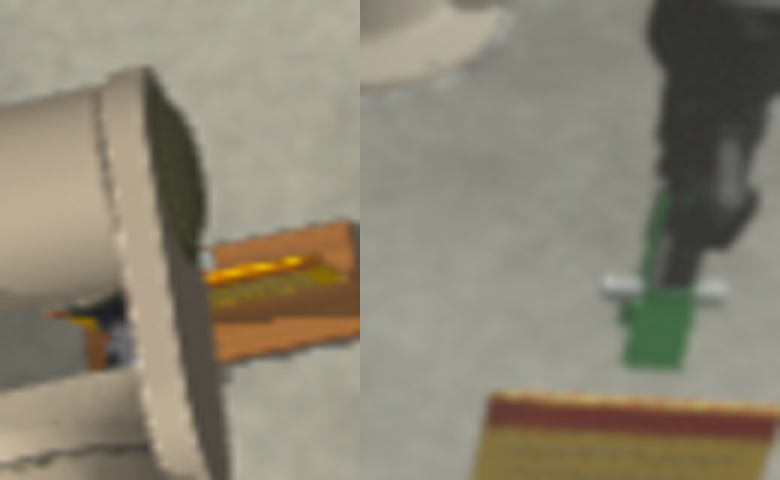

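Run:
```python
from h import *
s,p,r=cur(); Z=r.as_matrix()[:,2];Y=r.as_matrix()[:,1]
print("Z",Z,"p",p)
piv=p-[0,0,18.1]
for nm,P in (("pinL",piv-Y*29*np.sign(-Y[1])*-1),("pinR",piv+Y*29*np.sign(Y[1])),("jawR",piv+Z*16.5+np.array([0,0,-38])+15*Y*np.sign(Y[1])),("jawL",piv+Z*16.5+np.array([0,0,-38])-15*Y*np.sign(Y[1]))):
    u=proj("scene",P)[0]; print(nm,u,"zoom",(u-[300,100]+.5)*6+[360,0])
for y in(75,-75):
  for x in (2,-2):
    a=np.radians(10.1); c=np.array([501.4,226,150])+[x*np.cos(a)-y*np.sin(a),x*np.sin(a)+y*np.cos(a),0]
    u=proj("scene",c)[0]; print("card",x,y,u,proj("top",c)[0])
```

```text
Z [ 0.984  0.179 -0.   ] p [501.347 223.353 245.297]
pinL [339.68  147.442] zoom [601.078 287.654]
pinR [359.934 148.556] zoom [722.604 294.337]
jawR [352.782 161.535] zoom [679.693 372.212]
jawL [342.488 160.952] zoom [617.926 368.71 ]
card 2 75 [370.381 168.427] [147.341 230.286]
card -2 75 [370.214 167.465] [147.514 231.476]
card 2 -75 [320.682 165.451] [192.094 221.668]
card -2 -75 [320.629 164.502] [192.291 222.848]
```

Run:
```python
from h import *
s,p,r=cur(); Z=r.as_matrix()[:,2];Y=r.as_matrix()[:,1]
piv=p-[0,0,18.1]
o=[]
for n,(x0,y0,w,h) in (("top",(155,212,38,38)),("scene",(335,140,38,38))):
    k=10; im=cv2.imread(f"pics/{n}6.png")[y0:y0+h,x0:x0+w]; im=cv2.resize(im,None,fx=k,fy=k,interpolation=cv2.INTER_NEAREST)
    def box(c,a,b,d):
        pts=[c+Y*a*i+Z*b*j+np.array([0,0,d])*l for i in(-1,1) for j in(-1,1) for l in(-1,1)]
        q=(proj(n,np.array(pts))-[x0,y0]+.5)*k; cv2.polylines(im,[cv2.convexHull(np.round(q).astype(np.int32))],1,(255,0,255))
    box(piv,29,5,4)
    for sg in(1,-1): box(piv+Z*14.5*sg+np.array([0,0,-36]),15,2,2)
    a=np.radians(10.1); X=np.array([np.cos(a),np.sin(a),0]); YY=np.array([-np.sin(a),np.cos(a),0])
    Yo,Zo=Y,Z; Y,Z=YY,X; box(np.array([501.4,226,148]),75,2,2); Y,Z=Yo,Zo
    o.append(im)
cv2.imwrite("pics/z11.png",np.hstack(o))
```

```text
(no output)
```

View pics/z11.png

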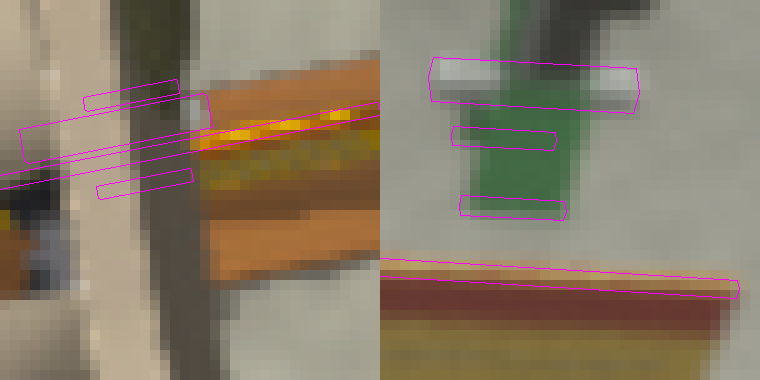

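```bash
python3 -m pendant '[[0,0,0,0.6,0.1,0,0.15],[0,0,0,1.4,0.2,0,0.15],[0,0,0,2,0.25,0,0.15],[0,0,0,2.4,0.25,0,0.15],[0,0,0,2.5,0.25,0,0.15]]' 30
python3 - <<'E'
from h import *
goto([501.4,226,185],10.1)
E
```

```text
time_s: 8.72
eef_pos: [500.8, 226.0, 220.0]
ee_rot: [0.704, -0.064, 0.704, 0.064]
force: [-0.9, -0.5, -0.7]
grip_width: 0.253
t 8.725 p [500.792 225.997 220.014] zyaw 10.314621486400354 tilt [-0. -0. -1.] j [ 0.211  0.375  1.441 -0.     1.326  0.031] F [-0.929 -0.457 -0.723] g 0.25325192867665053
 turn [ 0.004 -0.     0.   ] shift cm [ 3.501 -0.011  0.061]
 turn [-3.138 -0.    -0.001] shift cm [ 3.501 -0.011  0.061]
```

```bash
python3 -m pendant '[[0,0,0,0.6,0,0.06,0.15],[0,0,0,1.2,0,0.06,0.15],[0,0,0,1.8,0,0.06,0.15],[0,0,0,2.4,0,0.06,0.15],[0,0,0,2.6,0,0.06,0.15]]' 30
python3 -m pendant '[[0,0,0,0.3,0,0,0.15],[0,0,0,0.6,0,0,0.15],[0,0,0,0.8,0,0,0.15],[0,0,0,0.9,0,0,0.15],[0,0,0,0.9,0,0,0.15]]' 30
python3 - <<'E'
from h import *
goto([501.4,226,185],10.1)
for n in("scene","top"): cv2.imwrite(f"pics/{n}7.png",vision.capture(n)[...,::-1])
s,p,r=cur(); Z=r.as_matrix()[:,2];Y=r.as_matrix()[:,1]
piv=p-[0,0,18.1]
o=[]
for n,(x0,y0,w,h) in (("top",(155,212,38,38)),("scene",(325,145,38,38))):
    k=10; im=cv2.imread(f"pics/{n}7.png")[y0:y0+h,x0:x0+w]; im=cv2.resize(im,None,fx=k,fy=k,interpolation=cv2.INTER_NEAREST); raw=im.copy()
    def box(c,a,b,d,Y,Z):
        pts=[c+Y*a*i+Z*b*j+np.array([0,0,d])*l for i in(-1,1) for j in(-1,1) for l in(-1,1)]
        q=(proj(n,np.array(pts))-[x0,y0]+.5)*k; cv2.polylines(im,[cv2.convexHull(np.round(q).astype(np.int32))],1,(255,0,255))
    box(piv,29,5,4,Y,Z)
    for sg in(1,-1): box(piv+Z*14.5*sg+np.array([0,0,-36]),15,2,2,Y,Z)
    o.append(im)
cv2.imwrite("pics/z12.png",np.hstack(o+[]))
E
```

```text
time_s: 9.35
eef_pos: [501.3, 226.1, 193.8]
ee_rot: [0.704, -0.064, 0.705, 0.064]
force: [-0.7, -0.4, -1.1]
grip_width: 0.251
time_s: 9.98
eef_pos: [501.4, 226.1, 185.3]
ee_rot: [0.704, -0.064, 0.704, 0.064]
force: [-1.3, -0.3, -0.7]
grip_width: 0.247
t 9.975 p [501.412 226.115 185.252] zyaw 10.310982682038757 tilt [-0. -0. -1.] j [0.211 0.406 1.49  0.    1.246 0.031] F [-1.256 -0.328 -0.675] g 0.24740411745785956
 turn [ 0.004 -0.    -0.   ] shift cm [ 0.025 -0.011 -0.003]
 turn [-3.138  0.    -0.   ] shift cm [ 0.025 -0.011 -0.003]
```

View pics/z12.png

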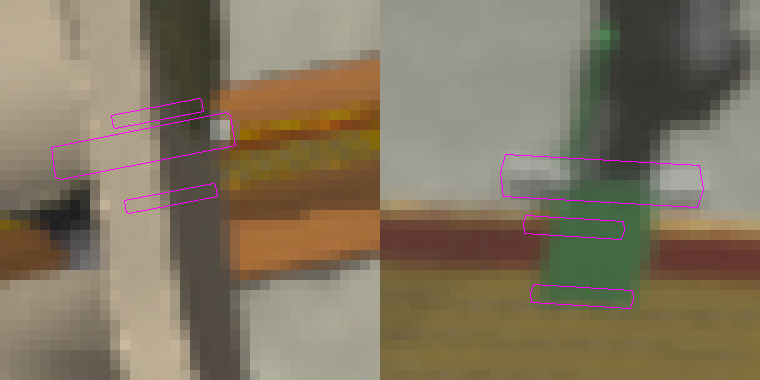

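View pics/scene7.png

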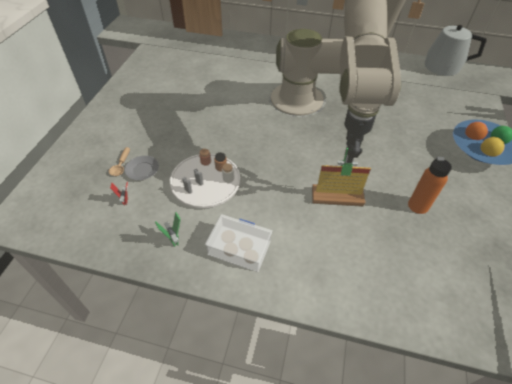

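The clip is astride the card's top edge. The pin is at about (345,163) in scene, the front jaw reaches about 20 mm below the edge, and the back jaw is hidden by the card. I'll let it settle, then check that the stand hasn't moved and the clip is still.

```bash
python3 -m pendant '[[0,0,0,0,0,0,0.15],[0,0,0,0,0,0,0.15],[0,0,0,0,0,0,0.15],[0,0,0,0,0,0,0.15],[0,0,0,0,0,0,0.15]]' 30
python3 - <<'E'
from h import *
goto([501.4,226,185],10.1)
F=[]
for i in range(4):
    im=vision.capture("scene")[...,::-1]; s=sense(); F.append(s["force"]); 
print(np.array(F),s["eef_pos"],s["dq"])
a=cv2.imread("pics/scene0.png"); d=cv2.absdiff(a,im).max(2)
for nm,(x0,y0,x1,y1) in dict(foot=(310,188,368,207),cardL=(315,163,336,190),cardR=(355,168,370,190),flask=(410,155,452,215),box=(205,215,275,270),saucer=(105,145,160,182)).items():
    print(nm,d[y0:y1,x0:x1].max(),(d[y0:y1,x0:x1]>40).sum())
t=cv2.absdiff(cv2.imread("pics/top0.png"),cv2.imread("pics/top7.png")).max(2)[218:250,182:206]; print("top card R",t.max(),(t>40).sum())
# grid centred check: rows of card strip vs predicted, green jaw bottom
E
```

```text
time_s: 10.7
eef_pos: [501.4, 226.1, 185.3]
ee_rot: [0.704, -0.064, 0.704, 0.064]
force: [0.1, -0.9, -0.4]
grip_width: 0.246
t 10.7 p [501.435 226.105 185.295] zyaw 10.313029981310546 tilt [ 0. -0. -1.] j [ 0.211  0.406  1.49  -0.     1.246  0.031] F [ 0.117 -0.93  -0.369] g 0.246412710377128
 turn [0.004 0.    0.   ] shift cm [ 0.029 -0.01  -0.005]
 turn [-3.138 -0.     0.   ] shift cm [ 0.029 -0.01  -0.005]
[[-0.128 -0.199 -0.45 ]
 [-0.174 -0.654 -0.426]
 [-0.375  0.242 -0.557]
 [-0.564 -0.262 -0.877]] [501.427 226.135 185.28 ] [ 0.    -0.001 -0.     0.     0.    -0.001]
foot 5 0
cardL 36 0
cardR 4 0
flask 5 0
box 5 0
saucer 45 121
top card R 68 12
```

Run:
```python
from h import *
a=cv2.imread("pics/scene0.png")[140:190,100:165]; b=cv2.imread("pics/scene7.png")[140:190,100:165]
c=np.hstack([cv2.resize(i,None,fx=6,fy=6,interpolation=cv2.INTER_CUBIC) for i in(a,b)])
e=np.hstack([cv2.resize(cv2.imread(f"pics/top{i}.png")[210:255,140:210],None,fx=5.57,fy=5.57,interpolation=cv2.INTER_CUBIC) for i in(0,7)])
w=min(c.shape[1],e.shape[1]);cv2.imwrite("pics/z13.png",np.vstack([c[:,:w],e[:,:w]]))
```

```text
(no output)
```

View pics/z13.png

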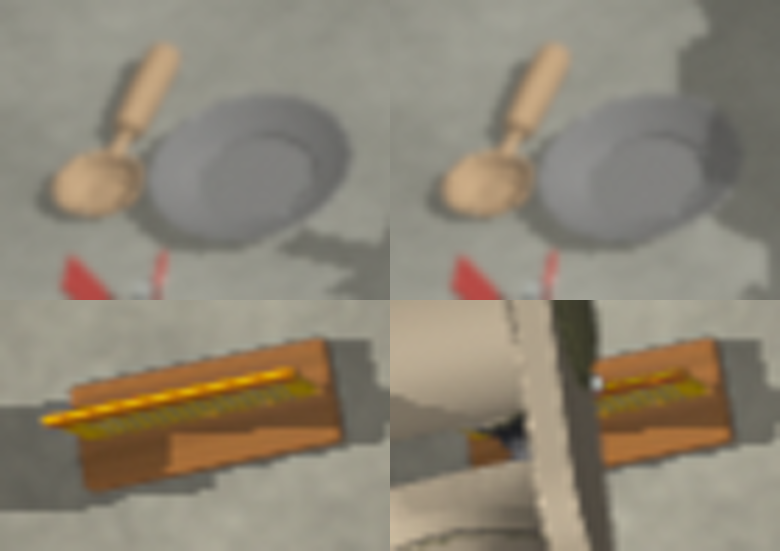

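The changes near the saucer are only arm shadow. The saucer, spoon and stand are where they were. Handing in.

Run:
```python
from rig import job,sense
print(job.finish_job()); print(sense()["time_s"])
```

```text
the job is handed in; nothing more can be done
None
the job is handed in; nothing more can be done
```

The small green clip is out of its cradle and held upright and squeezed open astride the middle of the yellow card's top edge. I handed the job in at about 11 s of the 38 s allowed; no verdict is reported.

**Last checks before handing in**
- **Grip:** the opening reads 0.25, about 21 mm, so the tails are at their stop. The grip force is 30 N.
- **Position:** the tool is at (501.4, 226.1, 185.3) mm, vertical, and square to the card within about 0.3°. That puts the jaw tips at z of about 129 mm, roughly 21 mm below the edge.
- **Stillness:** joint speeds are about zero and the outside force is 1 N or less, which gives no sign of the clip touching the card.
- **Surroundings:** the before and after pictures of the visible parts of the stand, the flask, the snack box, the saucer and the spoon show nothing moved. The only changes found were arm shadow near the saucer, and the arm and clip now in front of the card.

**What disagreed or could not be seen**
- The two cameras differ by about 4 mm on absolute positions, so I used the average. Measured against the clip, the top view has it centred over the card and the scene view puts it 2–3 mm off. Both are within the 10 mm allowed.
- The back jaw is hidden behind the card and the arm blocks most of the top view, so the gap on that side is worked out from the geometry rather than seen.

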